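# Set up the portable scanner's screen

## Robot

A 7-joint arm with a two-finger parallel gripper is mounted at the origin on the work surface. World frame = base frame: x ahead of the robot, y to its left, z up, the work surface at z = 0. Lengths are in m, angles in rad, forces in N, time in s.
With the tool pointing down it reaches from about 0.425 to 0.95 m from the base axis. Payload 4.7 kg.
Tool frame: the origin (TCP) lies at the centre of the arm's flange, where the gripper is bolted on; the fingertips stand 173 mm ahead of it and the grasp point (between the pads) lies 155 mm ahead of it; z points along the fingers, y is the direction in which the jaws open and shut (so a half turn about z gives the same grasp; the last joint's range is limited). The gripper opens to 85 mm and grips with 20 to 120 N. Pads are 22 mm wide; open, the fingers measure 114 mm over their backs; the gripper's body (76 mm by 85 mm) begins 54 mm behind the grasp point. The pads swing forward as they close: fully open they stand 13 mm farther back than shut.
Start: joints at [1.196, 0.469, -0.049, 1.532, 0.024, 1.141, -0.082], TCP at [0.229, -0.635, 0.405] pointing down, gripper open.
Joint ranges: [-2.59, 2.59], [-0.33, 1.99], [-1.39, 1.29], [0.1, 2.45], [-1.04, 4.18], [0.21, 1.99], [-2.66, 2.66]. Speed limits (rad/s): [2.57, 2.57, 3.14, 3.14, 3.14, 3.14, 3.14].

## Interface

Orientations are given as [roll, pitch, yaw] about the fixed x, y, z axes, in that order (R = Rz(yaw) Ry(pitch) Rx(roll)).
In Python, from workcell import readout, optics, robot gives the robot as it stands.
- The arm moves only by the shell command python3 -m jog 'ROWS' [FORCE]. ROWS is text: rows parted by semicolons, each of 7 numbers parted by spaces: the shift along the tool's x, y, z scaled (see below), then the turn, a rotation vector about the tool's x, y, z scaled (see below), then the opening, from -1 (shut) to 1 (fully open). In form: tx ty tz rx ry rz claw; .... A call has 1 to 5 rows; each row shifts and turns the commanded pose from where the row before left it, along the tool's axes as they then stand; what a row does not reach is not made up. The controller multiplies each number of a shift by 800 mm and each number of a turn by 120 degrees. A row lasts 1/8 s, in which the tool goes at most 62.5 mm and 10.7 degrees, less where a joint would pass 70% of its speed; a pose out of reach is approached as far as the arm can. A call with a number of a shift or a turn outside -1 to 1 is refused whole. A call with a gripper value outside its range is refused whole. The fingers move at their own pace and stop on an object; FORCE is the grip in N (left out, the last holds). Time passes only in rows, so rows that do not move let the fingers close. It gives the time, the measured TCP pose, the force and the opening at its end, in the units of the state.
- readout.read_state(): the state, without advancing time (a new reading comes with each control period).
- optics.capture(name): name is "side" or "top" or "wrist"; returns a dict with "frame" (384x512x3 uint8, red, green, blue), "range_z" (384x512 float32, m along the optical axis (not along the pixel's ray), 0 where there is no reading), "K" (3x3 intrinsics, pixels), "dist" ([k1, k2, p1, p2, k3] as OpenCV has them; the pictures are not rectified), "world_from_camera" (4x4, takes a point from camera to world coordinates); the wrist camera has in their place "hand_eye" (4x4, takes a point from camera to tool coordinates, whose origin is the TCP and whose axes are the flange's). Camera axes: x right, y down, z forward; pixel columns grow to the right and rows downward; lengths in m; the calibration is good to about 2 mm. A picture is of the moment at which its call begins: read the wrist's pose just before it.
- robot.hand_in(): hands the job in, once; it reports no verdict.
The state is a dict: "t": time; "q": joint angles; "qvel": joint speeds; "joint_efforts": joint torques, N m; "ee_pos": TCP position; "orientation": TCP orientation; "wrist_force": force on the tool from outside, world axes, zero at the start; "ft_torque": the same for the moment, N m; "width": finger opening in m.
Only numpy, scipy, OpenCV 4.12 (cv2) and the standard library are available. Lean on these libraries where they do the work, as an engineer would, in place of code of your own. Each camera call takes 0.05 s, during which the arm holds its last target. There are 200 camera calls.

## Task

Raise the screen of the portable scanner (the lid with the carry handle on its front edge) until it stands straight upright, at 90 degrees to the control deck, and leave it there. Then press the larger of the two round keys on the control deck all the way down and let it come up again, leaving the screen upright. Do not press the smaller round key, and leave the bottle, the vial and the bowl where they stand.

Things in the scene. Friction and masses are not known exactly. Their poses are not given: they have to be found in the camera images.
- scanner: White portable scanner like a thick laptop, 300 mm wide, fixed; control deck 60 mm high. Origin: on the table under its middle (reaches 100 mm to the front, 110 to the rear); x points to its rear (hinge side, away from the robot), y left, z up. Side cheeks 12 mm wide rise to 90 mm, two hinge blocks at the rear to 94 mm. The flat rectangular keys do not move.
- screen (a joint): Angle of the screen lid, rad: 0 shut (level, screen face down), pi/2 upright, 2.3 folded back to its stop. It may start slightly ajar. Stiff hinge: the lid stays where it is left; raising takes 5 to 9 N at the handle. The lid is a slab 185 long from the hinge x 296 wide x 16 mm thick, its middle plane through the hinge axis.
- screen_hinge (a point): Middle of the hinge axis, which runs along the scanner's y: 85 mm behind the scanner's origin and 100 mm above the table.
- screen_handle (a point): Centre of the carry handle: a round bar 12 mm thick, 110 mm long along the scanner's y, in the lid's plane, 221 mm from the hinge axis. Between bar and the lid's free edge is an open gap 30 mm deep, 98 wide. Lid shut: the bar is 100 mm above the table, 36 mm in front of the scanner's front face. x of this frame points along the lid to the hinge.
- big_key_top (a point): Centre of the top of the larger round key, white, 34 mm across, in a grey collar 50 mm across and 12 mm high, on the front part of the control deck (under the lid until it is raised), left or right of the middle. Its top stands 22 mm above the deck, 82 mm above the table.
- big_key (a joint): Travel of the larger key, m: 0 up, 0.006 fully down (about 5 N). Springs back.
- small_key_top (a point): Centre of the top of the smaller round key, white, 16 mm across, in a grey collar 32 mm across, same height, on the other side of the deck; not to be pressed.
- small_key (a joint): Travel of the smaller key, m: 0 up, 0.006 fully down.
- saline: Clear bottle, 72 mm across, 190 mm high, standing beside the scanner (left side). Origin: centre of its underside.
- vial: Small glass vial with metal cap, 28 mm across, 50 mm high, standing to the right of the scanner's front. Origin: centre of its underside.
- bowl: Steel bowl, 110 mm across, 45 mm high, standing beside the scanner (right side). Origin: centre of its underside.

How it is judged:
On the way, in this order (a step that is already met when the one before it is completed fails the run):
1. the screen stands upright (90 degrees to the deck, within 7 degrees) and still (value of joint screen between 1.451 and 1.691 rad and velocity of joint screen between -0.05 and 0.05 rad/s), for 0.3 s.
2. with the screen still upright, the larger round key is pressed down (at least 4.5 of its 6 mm) (value of joint screen between 1.451 and 1.691 rad and value of joint big_key above 0.0045 m), for 0.05 s.
At the end, for the whole second after the job is handed in: The screen stands still at 90 degrees to the deck, within 7 degrees either way; both round keys are up again; the bottle, the vial and the bowl stand upright within 30 mm of where they were (all of step 1 and value of joint each of big_key, small_key below 0.0015 m and distance of each of saline, vial, bowl from where it was at the start of the episode below 0.03 m and angle between each of saline, vial, bowl's own z axis and vertical below 0.2 rad); the robot touches nothing.
It fails at once if the smaller round key is pressed (more than 3 mm) (value of joint small_key above 0.003 m).
It fails at once if the bottle, the vial or the bowl is moved more than 30 mm or tipped over (distance of any of saline, vial, bowl from where it was at the start of the episode above 0.03 m or angle between any of saline, vial, bowl's own z axis and vertical above 0.3 rad).
It also fails if it takes over 54 s, if anything falls off the work surface, if the arm or the gripper's body presses on something with over 40 N, if the wrist force passes 120 N, or if a joint passes its speed limit or range.

## Working session

There is one attempt and no reset: what is moved stays moved. The work goes in short steps, Python scripts to look and compute and a shell command to move; the robot and the scene stay as the last step left them, time stands still between calls to the robot, and variables do not carry over. Pictures are saved under pics/ and viewed, about 8 in all and at most 12, crops included, and the job is handed in when it is done.

```bash
mkdir -p pics; ls; python3 - <<'E'
from workcell import readout, optics
import cv2, numpy as np
print(readout.read_state())
ims=[]
for n in ("side","top"):
    c=optics.capture(n); np.savez(f'pics/{n}0.npz',**c)
    print(n,c['K'].tolist(),c['dist'],c['world_from_camera'].round(4).tolist())
    ims.append(c['frame'][:,:,::-1])
cv2.imwrite('pics/side0.png',ims[0]); cv2.imwrite('pics/top0.png',ims[1])
E
```

```text
pics
{'t': 0.0, 'q': array([ 1.1960782 ,  0.46943195, -0.04865777,  1.53370295,  0.02406254,
        1.14101108, -0.08229339]), 'qvel': array([ 0.0024119 ,  0.00143303, -0.00053555,  0.00046552, -0.00298412,
        0.00102051,  0.0004476 ]), 'joint_efforts': array([ 3.29093027e-04, -5.10310471e+01, -4.65835724e-02, -2.37708896e+01,
        1.06295550e-02,  7.57971313e-03, -1.22580755e-05]), 'ee_pos': array([ 0.22877298, -0.63477936,  0.40366385]), 'orientation': array([-3.13962275e+00,  1.11541797e-05,  3.45896989e-01]), 'wrist_force': array([-0.39607315, -0.5290251 ,  0.33609711]), 'ft_torque': array([-0.02759349,  0.03147399,  0.00802641]), 'width': 0.08548426761940915}
side [[413.03757611127884, 0.0, 255.43908456971965], [0.0, 413.03757611127884, 196.85813480204894], [0.0, 0.0, 1.0]] [-0.06449021  0.          0.          0.          0.        ] [[0.9628, -0.1838, 0.1982, 0.363], [-0.2699, -0.6947, 0.6668, -0.5901], [0.0151, -0.6954, -0.7184, 0.7829], [0.0, 0.0, 0.0, 1.0]]
top [[353.75059609104426, 0.0, 260.7373142462127], [0.0, 353.75059609104426, 192.40735471460056], [0.0, 0.0, 1.0]] [-0.10349391  0.          0.          0.          0.        ] [[0.0091, -0.9971, 0.0755, 0.5001], [-0.9999, -0.0088, 0.005, 0.0427], [-0.0044, -0.0756, -0.9971, 1.0489], [0.0, 0.0, 0.0, 1.0]]
```

View pics/top0.png

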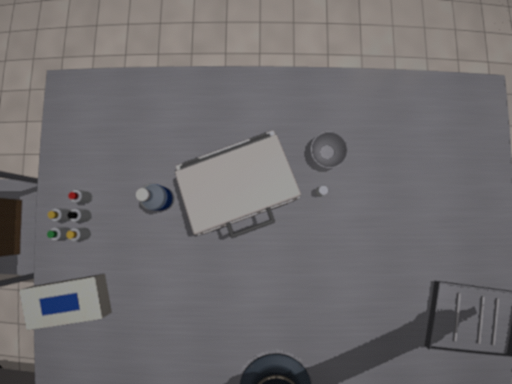

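View pics/side0.png

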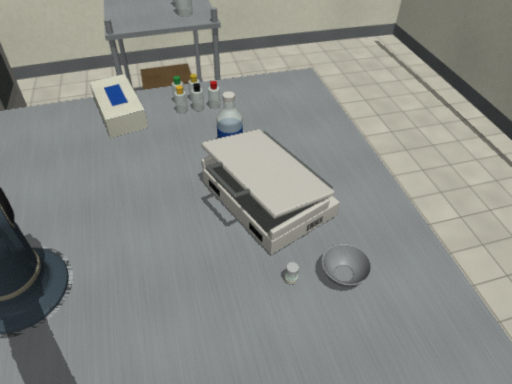

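The top view shows the lid (centre ~(238,185), yawed about 15-20°) with its dark handle at ~(248,222), the vial at (323,190), the bowl at (328,151) and the bottle at (152,197). The side view shows the lid slightly ajar. Next I measure the lid plane and handle from depth.

```bash
cat > h.py <<'E'
import numpy as np, cv2
from scipy.spatial.transform import Rotation as R
def cloud(c,T=None):
    T=c['world_from_camera'] if T is None else T
    h,w=c['range_z'].shape
    uv=np.stack(np.meshgrid(np.arange(w),np.arange(h)),-1).reshape(-1,1,2).astype(np.float32)
    n=cv2.undistortPoints(uv,c['K'],c['dist']).reshape(h,w,2)
    z=c['range_z'][...,None]
    P=np.concatenate([n*z,z],-1)@T[:3,:3].T+T[:3,3]
    P[c['range_z']==0]=np.nan
    return P
E
python3 - <<'E'
from h import *
np.set_printoptions(suppress=True,precision=4)
for n in ('top','side'):
    c=dict(np.load(f'pics/{n}0.npz')); P=cloud(c); f=c['frame'].astype(int); hsv=cv2.cvtColor(c['frame'],cv2.COLOR_RGB2HSV)
    g=f.mean(-1)
    reg=(P[...,0]>.3)&(P[...,0]<.8)&(P[...,1]>-.15)&(P[...,1]<.35)
    lid=reg&(P[...,2]>.1)&(g>150)
    k=(lid.astype(np.uint8)); k=cv2.erode(k,np.ones((5,5)))
    nn,l,s,cc=cv2.connectedComponentsWithStats(k); i=1+np.argmax(s[1:,4]); m=l==i
    p=P[m]; c0=p.mean(0); v=np.linalg.svd(p-c0,full_matrices=False)[2][2]; v*=np.sign(v[2])
    print(n,'lid n',m.sum(),c0,v,'tilt deg',np.degrees(np.arccos(v[2])),'dir',np.degrees(np.arctan2(-v[1],-v[0])),'z',p[:,2].min(),p[:,2].max(),'resid',((p-c0)@v).std())
    box=cv2.minAreaRect(P[cv2.dilate(m.astype(np.uint8),np.ones((5,5)))>0][:,:2].astype(np.float32)*1000); print(box)
    if n=='top':
        hd=P[205:240,215:280]; gg=g[205:240,215:280]; mm=(gg<75)&(hd[...,2]>.06)
        print('handle',mm.sum(),[ (int(u)+215,int(w)+205,*hd[w,u].round(3)) for w,u in np.argwhere(mm)[::6]])
    for nm,(a,b,d,e) in dict(vial=(315,332,182,198),bowl=(308,348,132,172),bottle=(135,172,182,212)).items() if n=='top' else ():
        q=P[d:e,a:b].reshape(-1,3); q=q[q[:,2]>.02]; print(nm,(np.nanmin(q,0)+np.nanmax(q,0))/2,np.nanmax(q,0)-np.nanmin(q,0),np.nanmax(q[:,2]))
E
```

```text
top lid n 3253 [0.5829 0.0799 0.1313] [0.1885 0.0713 0.9795] tilt deg 11.6272314633378 dir -159.27718647706303 z 0.10772626350456704 0.1455592546883645 resid 0.0015259532161556533
((595.0835571289062, 111.67477416992188), (167.73956298828125, 283.8785705566406), 20.854690551757812)
handle 268 [(267, 208, np.float64(0.529), np.float64(0.031), np.float64(0.145)), (269, 209, np.float64(0.526), np.float64(0.026), np.float64(0.144)), (267, 211, np.float64(0.521), np.float64(0.031), np.float64(0.144)), (270, 212, np.float64(0.519), np.float64(0.023), np.float64(0.147)), (269, 214, np.float64(0.513), np.float64(0.026), np.float64(0.147)), (269, 216, np.float64(0.508), np.float64(0.026), np.float64(0.144)), (271, 217, np.float64(0.506), np.float64(0.021), np.float64(0.144)), (271, 219, np.float64(0.501), np.float64(0.021), np.float64(0.147)), (271, 220, np.float64(0.498), np.float64(0.021), np.float64(0.148)), (269, 221, np.float64(0.496), np.float64(0.026), np.float64(0.15)), (265, 222, np.float64(0.493), np.float64(0.036), np.float64(0.15)), (271, 222, np.float64(0.493), np.float64(0.021),
[... 2100 characters left out ...]
float64(0.459), np.float64(0.127), np.float64(0.145)), (235, 235, np.float64(0.46), np.float64(0.111), np.float64(0.151)), (233, 236, np.float64(0.457), np.float64(0.116), np.float64(0.151))]
vial [ 0.5838 -0.1284  0.0371] [0.0238 0.0248 0.0333] 0.053703950355604824
bowl [ 0.7031 -0.1486  0.0345] [0.1045 0.1059 0.0288] 0.048932647149525166
bottle [0.5577 0.3379 0.1069] [0.0718 0.069  0.1737] 0.19378568401352814
side lid n 4294 [0.5944 0.0913 0.1299] [0.1875 0.0697 0.9798] tilt deg 11.540296529590512 dir -159.61890823066327 z 0.11038112163322544 0.1476390905165771 resid 0.0009832127066356003
((595.1539306640625, 111.48329162597656), (179.65447998046875, 294.2970275878906), 20.554574966430664)
```

```bash
cat >> h.py <<'E'
def plan(p,rpy,p2,rpy2,n,claw):
    """rows (tool-axis shifts/0.8, turns/120deg) along a straight line from pose 1 to pose 2"""
    p,p2=np.array(p),np.array(p2); r=R.from_euler('xyz',rpy); r2=R.from_euler('xyz',rpy2)
    w=(r.inv()*r2).as_rotvec()/n; s=(p2-p)/n; out=[]
    for i in range(n):
        a=np.r_[r.inv().apply(s)/.8,w/np.radians(120)]; r=r*R.from_rotvec(w)
        out.append(' '.join('%g'%x for x in a.round(4))+f' {claw}')
    for i in range(0,n,5): print('; '.join(out[i:i+5]))
E
python3 - <<'E'
from h import *
from workcell import readout
s=readout.read_state(); y=np.radians(110.6)
A=[.43,-.27,.42]; ra=[np.pi,0,np.radians(65)]
plan(s['ee_pos'],s['orientation'],A,ra,7,-.34)
plan(A,ra,[.475,.067,.36],[np.pi,0,y],7,-.34)
E
```

```text
0.0559 -0.0491 -0.0028 -0.0001 -0 -0.0538 -0.34; 0.0611 -0.0425 -0.0028 -0.0001 -0 -0.0538 -0.34; 0.0655 -0.0354 -0.0028 -0.0001 -0 -0.0538 -0.34; 0.069 -0.0278 -0.0029 -0.0001 -0 -0.0538 -0.34; 0.0717 -0.0199 -0.0029 -0.0001 -0 -0.0538 -0.34
0.0735 -0.0117 -0.0029 -0.0001 -0 -0.0538 -0.34; 0.0743 -0.0033 -0.0029 -0.0001 -0 -0.0538 -0.34
0.0579 -0.0181 0.0107 0 0 -0.0543 -0.34; 0.0596 -0.0115 0.0107 0 0 -0.0543 -0.34; 0.0605 -0.0046 0.0107 0 0 -0.0543 -0.34; 0.0607 0.0023 0.0107 0 0 -0.0543 -0.34; 0.06 0.0091 0.0107 0 0 -0.0543 -0.34
0.0586 0.0159 0.0107 0 0 -0.0543 -0.34; 0.0564 0.0224 0.0107 0 0 -0.0543 -0.34
```

```bash
python3 -m jog '0.056 -0.049 -0.003 0 0 -0.054 -0.34; 0.061 -0.0425 -0.003 0 0 -0.054 -0.34; 0.0655 -0.0354 -0.003 0 0 -0.054 -0.34; 0.069 -0.028 -0.003 0 0 -0.054 -0.34; 0.072 -0.02 -0.003 0 0 -0.054 -0.34' 40
python3 -m jog '0.0735 -0.012 -0.003 0 0 -0.054 -0.34; 0.074 -0.003 -0.003 0 0 -0.054 -0.34; 0.058 -0.018 0.01 0 0 -0.054 -0.34; 0.06 -0.0115 0.01 0 0 -0.054 -0.34; 0.06 -0.0046 0.01 0 0 -0.054 -0.34'
python3 -m jog '0.06 0.002 0.01 0 0 -0.054 -0.34; 0.06 0.009 0.01 0 0 -0.054 -0.34; 0.0586 0.016 0.01 0 0 -0.054 -0.34; 0.0564 0.022 0.01 0 0 -0.054 -0.34; 0 0 0 0 0 0 -0.34'
python3 - <<'E'
from h import *
from workcell import readout,optics
import time
s=readout.read_state(); c=optics.capture('wrist'); np.savez('pics/w1.npz',**c)
print(s['t'],s['ee_pos'],np.degrees(s['orientation']),s['width'],s['q'].round(2),s['wrist_force'])
T=np.eye(4);T[:3,:3]=R.from_euler('xyz',s['orientation']).as_matrix();T[:3,3]=s['ee_pos']
P=cloud(c,T@c['hand_eye']); g=c['frame'].mean(-1)
cv2.imwrite('pics/w1.png',c['frame'][:,:,::-1])
ex=np.array([.936,.352]);ey=np.array([-.352,.936]);H=np.array([.678,.1428])
q=P[...,:2]-H; a=-(q@ex); b=q@ey
m=(a>.19)&(a<.25)&(abs(b)<.045)&(P[...,2]>.1)&(P[...,2]<.18)&(g<110)
print(m.sum(),'radial(horizontal) pct',np.percentile(a[m],[1,10,50,90,99]),'z',np.percentile(P[...,2][m],[10,50,90]))
E
```

```text
t: 0.72
ee_pos: [0.373, -0.3721, 0.4166]
orientation: [-3.141, 0.0, 0.915]
wrist_force: [0.8, -0.9, 0.9]
width: 0.0281
t: 1.35
ee_pos: [0.4485, -0.1238, 0.3971]
orientation: [-3.141, 0.0, 1.481]
wrist_force: [1.2, -0.4, -0.3]
width: 0.0284
t: 1.98
ee_pos: [0.4732, 0.0702, 0.3651]
orientation: [-3.141, -0.002, 1.937]
wrist_force: [0.5, -0.3, 0.8]
width: 0.028
1.975 [0.47315923 0.07017307 0.36511012] [-1.79988925e+02 -1.28909484e-01  1.10976517e+02] 0.02804641382608414 [ 0.38  0.27 -0.71  2.    0.21  0.95 -0.08] [ 0.48288763 -0.33453278  0.82084116]
2543 radial(horizontal) pct [0.20816971 0.20923807 0.21375386 0.2187852  0.21959829] z [0.14599271 0.14845174 0.14966246]
```

View pics/w1.png

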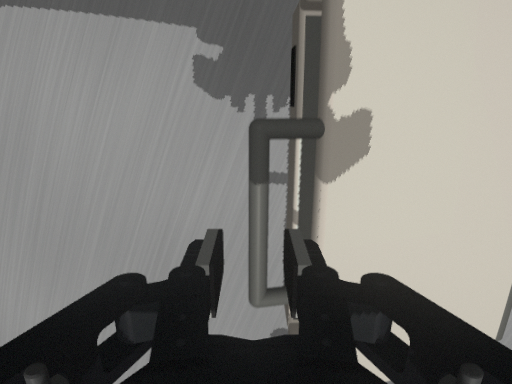

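The wrist view shows the bar at column ~258 (ends at rows 128 and 298) between the jaws, whose centre is at ~254. I need a shift of about 3 mm along +y, then descend and check.

```bash
python3 -m jog '0 0.004 0 0 0 0.003 -0.34; 0 0 0.028 0 0 0 -0.34; 0 0 0.028 0 0 0 -0.34; 0 0 0.026 0 0 0 -0.34; 0 0 0 0 0 0 -0.34'
python3 - <<'E'
from h import *
from workcell import readout,optics
s=readout.read_state(); c=optics.capture('wrist')
print(s['t'],s['ee_pos'],np.degrees(s['orientation']),s['width'],s['wrist_force'])
T=np.eye(4);T[:3,:3]=R.from_euler('xyz',s['orientation']).as_matrix();T[:3,3]=s['ee_pos']
P=cloud(c,T@c['hand_eye']); g=c['frame'].mean(-1)
cv2.imwrite('pics/w2.png',c['frame'][:,:,::-1])
ex=np.array([.936,.352]);ey=np.array([-.352,.936]);H=np.array([.678,.1428])
q=P[...,:2]-H; a=-(q@ex); b=q@ey
m=(a>.19)&(a<.25)&(b>.022)&(b<.04)&(P[...,2]>.1)&(P[...,2]<.18)&(g<110)
print(m.sum(),np.percentile(a[m],[1,10,50,90,99]),np.percentile(P[...,2][m],[10,50,90]),'tcp a',(H-s['ee_pos'][:2])@ex)
E
```

```text
t: 2.65
ee_pos: [0.4764, 0.0659, 0.2988]
orientation: [-3.138, -0.0, 1.92]
wrist_force: [0.6, 0.4, 0.2]
width: 0.0279
2.65 [0.47637116 0.06593772 0.29880207] [-1.79813521e+02 -8.71693999e-03  1.10002366e+02] 0.027922216219119694 [0.55132872 0.37342958 0.21884201]
1417 [0.20810805 0.20935041 0.21388132 0.21839387 0.21952812] [0.14615529 0.14859038 0.14976692] tcp a 0.21578011257376228
```

View pics/w2.png

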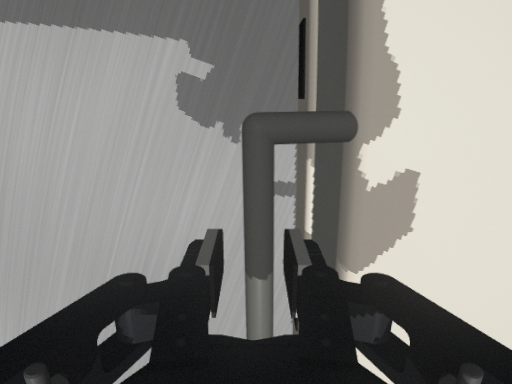

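The bar (column ~259) is between the jaws (centre ~254) with the rear finger inside the gap. I shift 2 mm more and close.

```bash
python3 -m jog '0 0.0025 0 0 0 0 -0.34; 0 0 0 0 0 0 -0.8; 0 0 0 0 0 0 -1; 0 0 0 0 0 0 -1; 0 0 0 0 0 0 -1' 40
python3 - <<'E'
from h import *
from workcell import readout
s=readout.read_state()
# arc: tool pointing down at fixed yaw; local shifts: radial (toward hinge)=+ty, up=-tz
th0=np.radians(11.5); r=.2205
th=np.radians(np.r_[11.5,np.arange(15,91,5),90])
d=np.c_[np.diff(-r*np.cos(th)),np.diff(r*np.sin(th))]/.8
for t,x in zip(np.degrees(th[1:]),d): print(round(t),'ty %.4f tz %.4f'%(x[0],-x[1]))
print(np.degrees(s['orientation']),s['ee_pos'])
E
```

```text
t: 3.32
ee_pos: [0.4778, 0.0678, 0.2999]
orientation: [-3.139, 0.001, 1.923]
wrist_force: [-3.6, -2.5, 3.0]
width: 0.0106
15 ty 0.0039 tz -0.0164
20 ty 0.0072 tz -0.0229
25 ty 0.0092 tz -0.0222
30 ty 0.0111 tz -0.0213
35 ty 0.0129 tz -0.0203
40 ty 0.0146 tz -0.0191
45 ty 0.0162 tz -0.0177
50 ty 0.0177 tz -0.0162
55 ty 0.0191 tz -0.0146
60 ty 0.0203 tz -0.0129
65 ty 0.0213 tz -0.0111
70 ty 0.0222 tz -0.0092
75 ty 0.0229 tz -0.0072
80 ty 0.0235 tz -0.0052
85 ty 0.0238 tz -0.0031
90 ty 0.0240 tz -0.0010
90 ty 0.0000 tz -0.0000
[-1.79842908e+02  6.32724052e-02  1.10165230e+02] [0.47779752 0.0677574  0.29986174]
```

```bash
python3 -m jog '0 0.002 -0.008 0 0 0 -1; 0 0.002 -0.008 0 0 0 -1; 0 0.0036 -0.0115 0 0 0.0 -1; 0 0.0036 -0.0115 0 0 0 -1; 0 0 0 0 0 0 -1'
python3 - <<'E'
from h import *
from workcell import readout,optics
s=readout.read_state(); print(s['ee_pos'],s['wrist_force'],s['width'])
c=optics.capture('side');P=cloud(c);g=c['frame'].mean(-1)
k=((P[...,2]>.1)&(g>150)&(P[...,0]>.45)&(P[...,0]<.75)&(P[...,1]>0)&(P[...,1]<.25)).astype(np.uint8);k=cv2.erode(k,np.ones((5,5)))
n,l,st,_=cv2.connectedComponentsWithStats(k);m=l==1+np.argmax(st[1:,4]);p=P[m];c0=p.mean(0);v=np.linalg.svd(p-c0,full_matrices=False)[2][2];v*=np.sign(v[2])
print(m.sum(),'lid deg',np.degrees(np.arccos(v[2])),((p-c0)@v).std())
E
```

```text
t: 3.95
ee_pos: [0.4861, 0.071, 0.3317]
orientation: [-3.137, 0.001, 1.923]
wrist_force: [-8.4, -3.5, 4.1]
width: 0.0106
[0.48611408 0.0709833  0.3317387 ] [-8.4355108  -3.49269897  4.05353539] 0.01056674241728335
2053 lid deg 19.570592869073227 0.0008076855429726607
```

```bash
python3 -m jog '0 0.009 -0.0222 0 0 0 -1; 0 0.011 -0.0213 0 0 0 -1; 0 0.0129 -0.0203 0 0 0 -1; 0 0.0146 -0.0191 0 0 0 -1; 0 0 0 0 0 0 -1'
python3 -m jog '0 0.016 -0.0177 0 0 0 -1; 0 0.0175 -0.0162 0 0 0 -1; 0 0.019 -0.0146 0 0 0 -1; 0 0 0 0 0 0 -1'
```

```text
t: 4.62
ee_pos: [0.5215, 0.0844, 0.3995]
orientation: [-3.135, 0.002, 1.923]
wrist_force: [-12.9, -6.2, 13.7]
width: 0.0104
t: 5.12
ee_pos: [0.5613, 0.0996, 0.4404]
orientation: [-3.139, 0.002, 1.923]
wrist_force: [-14.2, -6.1, 17.1]
width: 0.0107
```

```bash
python3 -m jog '0 -0.002 -0.003 0 0 0 -1; 0 0.0203 -0.0129 0 0 0 -1; 0 0.0213 -0.0111 0 0 0 -1; 0 0 0 0 0 0 -1'
python3 -m jog '0 0.0222 -0.0112 0 0 0 -1; 0 0.0229 -0.0082 0 0 0 -1; 0 0 0 0 0 0 -1;0 0 0 0 0 0 -1'
cat > lid.py <<'E'
from h import *
from workcell import readout,optics
import sys
s=readout.read_state(); print(s['ee_pos'],s['wrist_force'],s['width'])
c=optics.capture('side');P=cloud(c);g=c['frame'].mean(-1); np.savez('pics/side_l.npz',**c); cv2.imwrite(sys.argv[1],c['frame'][:,:,::-1])
ex=np.array([.936,.352]);ey=np.array([-.352,.936]);H=np.array([.678,.1428])
q=P[...,:2]-H;a=q@ex;b=q@ey
k=((P[...,2]>.13)&(P[...,2]<.27)&(abs(b)<.14)&(a<.03)&(a>-.15)).astype(np.uint8);k=cv2.erode(k,np.ones((3,3)))>0
A=np.c_[P[...,2][k]-.1,b[k],np.ones(k.sum())];co,*_=np.linalg.lstsq(A,a[k],rcond=None)
for _ in range(8):
    r=a[k]-A@co;i=abs(r)<.004;co,*_=np.linalg.lstsq(A[i],a[k][i],rcond=None)
print(k.sum(),i.sum(),'lid deg',90+np.degrees(np.arctan(co[0])),'offset at hinge',co[2],'yaw err',np.degrees(np.arctan(co[1])))
E
python3 lid.py pics/s3.png
```

```text
t: 5.62
ee_pos: [0.5924, 0.111, 0.4612]
orientation: [3.138, -0.0, 1.923]
wrist_force: [-4.3, -1.1, 8.0]
width: 0.0104
t: 6.12
ee_pos: [0.6261, 0.1236, 0.4755]
orientation: [3.134, -0.001, 1.924]
wrist_force: [0.8, 3.2, 4.5]
width: 0.0102
[0.6260898  0.12356403 0.47551511] [0.76129442 3.19223197 4.48864484] 0.010224436686780455
2376 2376 lid deg 74.89761267124531 offset at hinge -0.00545796930555997 yaw err -0.45067847681355405
```

View pics/s3.png

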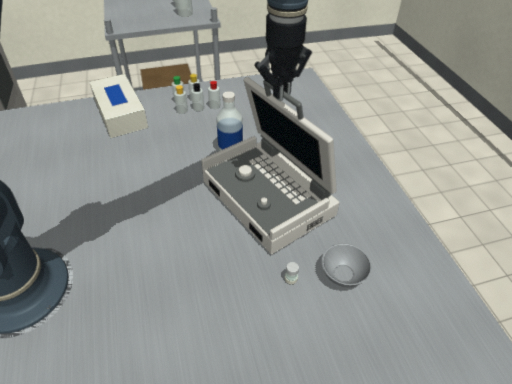

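The side view shows the lid at 75°, gripped, with the big key on the left at ~(245,172) and the small key at ~(264,202). Three more 5° steps should bring it upright.

```bash
python3 -m jog '0 0.0235 -0.0052 0 0 0 -1; 0 0.0238 -0.0031 0 0 0 -1; 0 0.018 -0.001 0 0 0 -1; 0 0 0 0 0 0 -1;0 0 0 0 0 0 -1'
python3 lid.py pics/s4.png
```

```text
t: 6.8
ee_pos: [0.6743, 0.1417, 0.4824]
orientation: [3.138, -0.002, 1.924]
wrist_force: [-0.7, 3.4, 5.1]
width: 0.0102
[0.67433322 0.14165156 0.48236193] [-0.70230605  3.35400164  5.09804508] 0.010222554138723238
3447 3446 lid deg 88.16517316983087 offset at hinge -0.005199772085924342 yaw err -0.3444622337607301
```

```bash
python3 -m jog '0 0.007 0 0 0 0 -1; 0 0 0 0 0 0 -1; 0 0 0 0 0 0 -0.4; 0 0 0 0 0 0 -0.4; 0 0 0 0 0 0 -0.4'
python3 -m jog '0 0 -0.04 0 0 0 -0.4; 0 0 -0.06 0 0 0 -0.4; 0 0 0 0 0 0 -1; 0 0 0 0 0 0 -1'
python3 lid.py pics/s5.png
python3 - <<'E'
from h import *
from workcell import optics
np.set_printoptions(suppress=True,precision=4)
ex=np.array([.936,.352]);ey=np.array([-.352,.936]);O=np.array([.678,.1428])-.085*ex
for n in ('side','top'):
    c=optics.capture(n) if n=='top' else dict(np.load('pics/side_l.npz')); P=cloud(c)
    q=P[...,:2]-O;a=q@ex;b=q@ey;z=P[...,2]
    k=((z>.077)&(z<.092)&(a>-.095)&(a<.02)&(abs(b)<.125)&(c['frame'].min(-1)>130)).astype(np.uint8)
    N,l,st,ce=cv2.connectedComponentsWithStats(k)
    for i in range(1,N):
        if st[i,4]>=4: m=l==i; print(n,st[i],ce[i],'world',P[m].mean(0),'sc',a[m].mean(),b[m].mean(),'ext',np.ptp(a[m]),np.ptp(b[m]))
    cv2.imwrite(f'pics/{n}5.png',c['frame'][:,:,::-1])
E
```

```text
t: 7.48
ee_pos: [0.6801, 0.1416, 0.4801]
orientation: [-3.141, 0.0, 1.922]
wrist_force: [0.6, -0.2, 0.3]
width: 0.026
t: 7.98
ee_pos: [0.6799, 0.1421, 0.56]
orientation: [-3.141, 0.0, 1.923]
wrist_force: [-1.5, -1.1, -0.3]
width: 0.0002
[0.6799061  0.14208284 0.56002054] [-1.53492308 -1.11546166 -0.30536271] 0.00017332119295662362
3487 3484 lid deg 89.24426317620616 offset at hinge -0.005242426073022023 yaw err -0.34600006065727795
side [239 165  13  11 109] [244.9266 169.5413] world [0.5564 0.1589 0.0827] sc -0.02317602603895969 0.05783230890297196 ext 0.03224932259809701 0.032201131668532446
side [261 197   6   7  32] [263.625  199.8438] world [0.5722 0.046  0.0821] sc -0.04808613822667969 -0.05339824107577461 ext 0.014265373992765229 0.016449384351930316
```

The lid reads 89.2° after release. The big key's measured extent of 32×32 mm at z 0.083 matches its given size. I back away from the lid, then come down above the key.

```bash
python3 -m jog '0.0243 -0.046 0 0 0 0 -1; 0.0243 -0.046 0 0 0 0 -1; 0.0243 -0.046 0 0 0 0 -1; 0 0 0.06 0 0 0 -1; 0 0 0.06 0 0 0 -1'
python3 -m jog '0 0 0.06 0 0 0 -1; 0 0 0.06 0 0 0 -1; 0 0 0 0 0 0 -1'
python3 - <<'E'
from h import *
from workcell import readout,optics
np.set_printoptions(suppress=True,precision=4)
s=readout.read_state(); c=optics.capture('wrist')
print(s['ee_pos'],np.degrees(s['orientation']))
T=np.eye(4);T[:3,:3]=R.from_euler('xyz',s['orientation']).as_matrix();T[:3,3]=s['ee_pos']
P=cloud(c,T@c['hand_eye']);z=P[...,2]
ex=np.array([.936,.352]);ey=np.array([-.352,.936]);O=np.array([.678,.1428])-.085*ex
q=P[...,:2]-O;a=q@ex;b=q@ey
k=((z>.077)&(z<.092)&(a>-.095)&(a<.03)&(abs(b)<.125)&(c['frame'].min(-1)>100)).astype(np.uint8)
N,l,st,ce=cv2.connectedComponentsWithStats(k)
for i in range(1,N):
    if st[i,4]>=30: m=l==i; print(st[i],ce[i],'world',P[m].mean(0),'sc',a[m].mean(),b[m].mean(),'ext',np.ptp(a[m]),np.ptp(b[m]),cv2.minEnclosingCircle(P[m][:,:2].astype(np.float32)))
d=optics.capture('side'); cv2.imwrite('pics/k6.png',np.hstack([c['frame'][:,:,::-1],d['frame'][60:,150:400,::-1].repeat(1,0)[:324].copy() if 0 else cv2.resize(d['frame'][60:300,150:342],(288,384))[:,:,::-1]]))
E
```

```text
t: 8.7
ee_pos: [0.5554, 0.1586, 0.4633]
orientation: [3.141, 0.001, 1.923]
wrist_force: [0.8, -0.2, -0.6]
width: -0.0001
t: 9.07
ee_pos: [0.5549, 0.1577, 0.3645]
orientation: [-3.132, -0.001, 1.923]
wrist_force: [0.6, 0.1, 0.6]
width: 0.0
[0.5549 0.1577 0.3645] [-179.4325   -0.0374  110.1811]
[ 239  161   43   42 1367] [260.0395 181.5208] world [0.5563 0.1624 0.0806] sc -0.022007611080566074 0.06115557203239713 ext 0.03327306936382148 0.03332453056696535 ((0.5566213726997375, 0.16158609092235565), 0.016975639387965202)
```

View pics/k6.png

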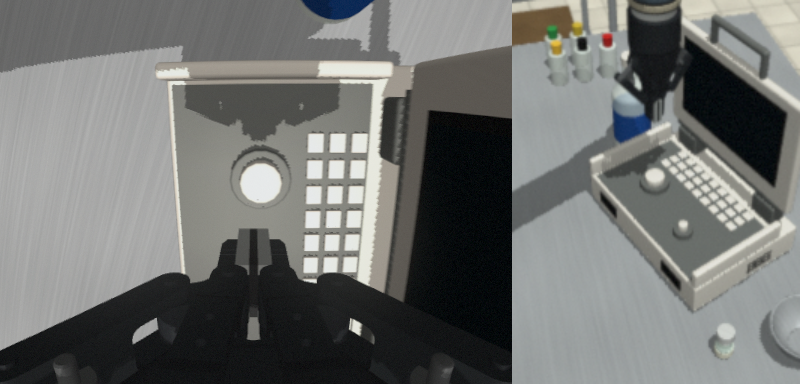

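The wrist view shows the big key at (260,181) and the closed fingers at column 254, clear of the lid on the right. I correct by 3 mm and descend.

```bash
python3 -m jog '0.0022 0.003 0 -0.004 0 0 -1; 0 0 0.06 0 0 0 -1; 0 0 0.06 0 0 0 -1; 0 0 0 0 0 0 -1'
python3 -m jog '0 0 0.006 0 0 0 -1; 0 0 0.006 0 0 0 -1; 0 0 0.004 0 0 0 -1; 0 0 0 0 0 0 -1'
```

```text
t: 9.68
ee_pos: [0.5581, 0.1613, 0.2714]
orientation: [3.137, -0.0, 1.923]
wrist_force: [0.6, -0.3, -0.2]
width: -0.0001
t: 10.18
ee_pos: [0.5587, 0.1617, 0.2603]
orientation: [3.133, 0.0, 1.923]
wrist_force: [1.0, -0.1, -0.7]
width: -0.0003
```

```bash
python3 -m jog '0 -0.002 0.006 0.003 0 0 -1; 0 0 0 0 0 0 -1'; python3 -m jog '0 0 0.005 0 0 0 -1; 0 0 0 0 0 0 -1';  python3 -m jog '0 0 0.004 0 0 0 -1; 0 0 0 0 0 0 -1; 0 0 0 0 0 0 -1'
```

```text
t: 10.42
ee_pos: [0.5572, 0.1611, 0.255]
orientation: [3.14, 0.0, 1.923]
wrist_force: [0.0, -0.4, 1.7]
width: -0.0002
t: 10.68
ee_pos: [0.5573, 0.1612, 0.2512]
orientation: [3.14, 0.0, 1.923]
wrist_force: [-1.0, -1.6, 4.3]
width: -0.0002
t: 11.05
ee_pos: [0.5572, 0.1614, 0.2494]
orientation: [3.139, 0.001, 1.923]
wrist_force: [-2.7, -1.8, 12.6]
width: -0.0002
```

The force rose to 12.6 N at z 0.249, past the 5 N needed, so the key is at its stop. Now I retract and check.

```bash
python3 -m jog '0 0 0 0 0 0 -1; 0 0 -0.03 0 0 0 -1; 0 0 -0.06 0 0 0 -1; 0 0 -0.06 0 0 0 -1; 0 0 -0.06 0 0 0 -1'
python3 -m jog '0 -0.05 -0.04 0 0 0 -1; 0 -0.05 0 0 0 0 -1; 0 0 0 0 0 0 -1; 0 0 0 0 0 0 -1'
python3 lid.py pics/s7.png
python3 - <<'E'
from h import *
np.set_printoptions(suppress=True,precision=4)
c=dict(np.load('pics/side_l.npz'));P=cloud(c)
ex=np.array([.936,.352]);ey=np.array([-.352,.936]);O=np.array([.678,.1428])-.085*ex
q=P[...,:2]-O;a=q@ex;b=q@ey;z=P[...,2]
for n,u,v,r in(('big',-.0225,.059,.010),('small',-.048,-.053,.005)):
    m=np.hypot(a-u,b-v)<r; print(n,m.sum(),np.median(z[m]))
m0=dict(np.load('pics/side0.npz'));
for n,s in(('vial/bowl',np.s_[235:295,270:380]),): print(n,abs(m0['range_z'][s]-c['range_z'][s]).mean())
E
```

```text
t: 11.68
ee_pos: [0.5568, 0.1609, 0.4169]
orientation: [3.14, -0.0, 1.923]
wrist_force: [0.7, -0.1, 0.3]
width: -0.0002
t: 12.18
ee_pos: [0.4821, 0.1333, 0.4477]
orientation: [3.139, 0.0, 1.922]
wrist_force: [0.7, -0.3, 0.2]
width: 0.0001
[0.48214426 0.13333431 0.44769164] [ 0.71257603 -0.25397387  0.2302939 ] 9.889774289151768e-05
3534 3531 lid deg 89.25810969649085 offset at hinge -0.0052274354224188385 yaw err -0.32798529349003264
big 32 0.08318726266072035
small 15 0.08223357511964968
vial/bowl 0.008819013
```

View pics/s7.png

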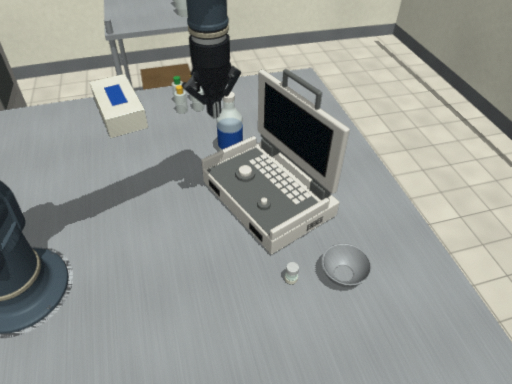

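The lid is upright, both keys are up, and the bottle (230,125), vial (291,272) and bowl (346,266) are where they were. The arm is clear of everything, so I hand in.

```bash
python3 -c "
from workcell import robot
print(robot.hand_in())"
```

```text
the job is handed in; nothing more can be done
None
```

I raised the screen upright, pressed the larger key to its stop and released it, then handed the job in at about 12 s of the 54 s allowed. The hand-in gave no verdict.

**Screen:** I gripped the handle bar and carried it up along its arc. It measured 89.2° after release and 89.3° after the key press.

**Larger key:** I pressed it with closed fingertips. The arm moved down about 5.6 mm from first contact and the force reached 12.6 N, against about 5 N needed. I judged it fully down from these, as key travel was not read directly.

**Final checks:**
- Both key tops read about 82–83 mm above the table, so both are up.
- The bottle, vial and bowl look unmoved in the last picture. I compared them by eye and did not remeasure their positions. A rough depth comparison of the vial and bowl area differed by 9 mm on average. I did not look into that.
- The arm is clear of everything, with wrist force near zero.

**Disagreements:**
- The lid's front face fitted about 3 mm from where my hinge estimate put it.
- The wrist and side cameras differed by about 3.5 mm on the key's position.
- Partway up, the outward force on the handle reached about 23 N, and I corrected the path by about 3 mm.

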